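# Reset a coffee grinder and open its hopper

### The job

Get the coffee grinder ready for another brew: pull its black spring dial straight out of its hole, turn it to the next hole, the one beside the blue bead, and let its pin snap fully home there. Then press the red button so that the hopper lid pops up, take the lid by its orange tab and ease it all the way back, gently, so that it is left standing wide open. Leave the tin, mill, box and can around it where they stand, and let go of everything at the end.

Things in the scene. Friction and masses are not known exactly. Their poses are not given: they have to be found in the camera images.
- grinder: white coffee grinder, 240 x 160 x 130 mm, fixed. Origin: in its underside, 155 mm behind its low front edge; front faces its own -x, left is +y, z up. The front panel (160 mm wide, 125 mm up the slope) rises at 25 deg towards +x: normal = dial axis = (-0.423, 0, 0.906) in this frame; the axis leaves the panel at (-0.106, 0, 0.063). Behind it is the hopper, top at z 0.130
- dial_grip (a point): point on the dial's axis, 38 mm above the panel (pin home), 10 mm below the top of the black grip bar: 62 long (this frame's x, towards the pointer), 16 wide (y), 35 high, its foot 13 mm above the panel on a 48 mm round plate. This frame's z is the axis, along which the dial is pulled out, 25 deg from vertical: tilt the tool to it and take the bar across its 16 mm
- dial_pointer (a point): end of the dial's black pointer arm with a white stripe, 46 mm from the axis, 10 mm above the panel. The 8 mm locking pin is under this arm, 40 mm from the axis. The panel has five dark holes at that radius, 50 deg apart; the pin starts in the middle one, straight up the slope; the holes next to it on either side have a bead
- dial_turn (a joint): turn of the dial, rad; 0 at the start (pointer straight up the slope), positive anticlockwise as seen from outside along the axis (pointer to the grinder's left, +y). Holes at 0, +-0.873, +-1.745, with about 0.03 play; stops at +-1.9. Turns easily once the pin is out. Let go within 0.06 rad of a hole, the spring drives the pin in
- dial_pull (a joint): how far the dial is pulled out along its axis, m; 0 with the pin home in a hole, 0.014 at most. The pin clears the panel at 0.008. A spring pulls it back with 5 N at 0 and 9 N at 0.011; resting on the panel between holes it reads about 0.008
- blue_bead: blue bead, 13 mm, stuck on the panel outside a hole, 58 mm from the dial's axis and 50 degrees to the left or to the right of straight up the slope; origin at its centre, 2 mm above the panel. It shows the wanted hole. It turns up on either side
- yellow_bead: yellow bead of the same size beside the hole on the other side: not wanted
- release_top (a point): top centre of the round red button, 28 mm across, on the hopper's top to the right of the lid; it is pressed straight down. The top is 12 mm above the hopper's top
- release (a joint): how far the button is pressed, m; travel 0.006, takes 2 N at first and about 5 N at the bottom; the lid is freed at about 0.004. It springs back
- hopper_lid (a joint): opening of the hopper lid, rad: 0 shut and latched, 1.70 fully back against its stop. Pressing the button makes a spring lift it to about 0.40 at up to 3 rad/s; from there it has to be guided by hand; its damped stiff hinge (1 to 2 N at the tab) lets it stay where it is left
- lid_tab (a point): middle of the orange tab at the lid's front edge: 24 mm wide (this frame's y, along the hinge), 12 thick, standing 34 mm out from the lid's 94 x 94 mm plate; this point is 116 mm from the hinge line and 20 mm from the plate's edge, so keep fingertips less than that past it. Taken across the 24 mm, it pivots between the fingers as the lid turns
- lid_hinge (a point): point on the lid's hinge line at the back of the hopper, 134 mm above the worktop, in line with the tab; the line runs along the grinder's y; the lid swings up and back (its tab moves up, then towards the grinder's +x)
- sugar_tin: white lidded tin with a wooden lid, 68 mm across, 100 mm tall, loose, beyond the grinder; origin under its centre
- pepper_mill: wooden pepper mill, 58 mm across, 130 mm tall, loose, beyond the grinder; origin under its centre
- tea_box: black carton of tea, 63 x 77 x 112 mm, loose, in front of the sink; origin under its centre
- tomato_tin: food can, 75 mm across, 58 mm tall, loose, in front of the sink; origin under its centre

How it is judged:
By the outcome, as a careful person would: the job done as asked, in the order asked, and still so for the second after the job is handed in, with the robot touching nothing.
It also fails if it takes over 59 s, if anything falls off the work surface, if the arm or the gripper's body presses on something with over 40 N, if the wrist force passes 120 N, or if a joint passes its speed limit or range.

### The arm

A 7-joint arm with a two-finger parallel gripper is mounted at the origin on a cart in front of the work surface, level with it; the furniture and walls round the work are solid. World frame = base frame: x ahead of the robot, y to its left, z up, the work surface at z = 0. Lengths are in m, angles in rad, forces in N, time in s.
With the tool pointing down it reaches from about 0.4 to 0.85 m from the base axis. Payload 6.9 kg.
Tool frame: the origin (TCP) lies at the very end of the fingers, on their centre line; the grasp point (between the pads) lies 19 mm behind it; z points along the fingers, y is the line along which they close (so a half turn about z gives the same grasp; the last joint's range is limited). The gripper opens to 85 mm and grips with 20 to 120 N. Pads are 22 mm wide; open, the fingers measure 114 mm over their backs; the gripper's body (76 mm by 85 mm) begins 54 mm behind the grasp point. The pads swing forward as they close: fully open they stand 13 mm farther back than shut.
Start: joints at [-1.077, 0.507, -0.238, 1.5, 0.126, 1.149, -0.155], TCP at [0.237, 0.578, 0.231] pointing down, gripper open.
Joint ranges: [-3.08, 3.08], [-0.24, 2.05], [-1.43, 1.35], [0, 2.5], [-1.52, 4.66], [0.17, 1.96], [-2.89, 2.89]. Speed limits (rad/s): [2.39, 2.39, 3.14, 3.14, 3.14, 3.14, 3.14].

### API

Orientations are given as a rotation vector (axis times angle).
In Python, from station import readout, optics, env gives the robot as it stands.
- The arm moves only by the tool servo_tool, never from a script. Its argument "increments" is a list of rows, each an object with "fingers": the closure, from 0 (fully open) to 1 (shut); "slide": the shift along the world's x, y, z in mm, a list of three; "turn": the turn about the world's z in rad. In form: [{"fingers": fingers, "slide": [x, y, z], "turn": turn}, ...]. A call has 1 to 12 rows; each row is the pose to reach, as a shift and turn from the pose commanded when the call began; what a row does not reach only later rows make up. A row lasts 1/12 s, in which the tool goes at most 41.7 mm and 7.16 degrees, less where a joint would pass 70% of its speed; a pose out of reach is approached as far as the arm can. A call with a gripper value outside its range is refused whole. The fingers move at their own pace and stop on an object; "force" is the grip in N (left out, the last holds). Time passes only in rows, so rows that repeat a pose let the fingers close. It gives the time, the measured TCP pose, the force, the opening and the grip force at its end, in the units of the state.
- readout.get_state(): the state, without advancing time (a new reading comes with each control period).
- optics.read_camera(name): name is "scene" or "side" or "wrist"; returns a dict with "frame" (480x640x3 uint8, red, green, blue), "mtx" (3x3 intrinsics, pixels), "rvec" (rotation vector, rad) and "tvec" (3), from world to camera coordinates, as OpenCV has them. Camera axes: x right, y down, z forward; pixel columns grow to the right and rows downward; lengths in m; the calibration is good to about 2 mm. A picture is of the moment at which its call begins. There is no depth.
- env.hand_in(): hands the job in; it is judged then, once.
The state is a dict: "time_s": time; "q": joint angles; "joint_vel": joint speeds; "effort": joint torques, N m; "tool_pos": TCP position; "tcp_rot": TCP orientation; "ft_force": force on the tool from outside, world axes, zero at the start; "torque": the same for the moment, N m; "width": finger opening in m; "grip_force": force on a finger pad.
Only numpy, scipy, OpenCV 4.12 (cv2) and the standard library are available. Lean on these libraries where they do the work, as an engineer would, in place of code of your own. Each camera call takes 0.05 s, during which the arm holds its last target. There are 200 camera calls.

## Working session

There is one attempt and no reset: what is moved stays moved. The work goes in short steps, Python scripts to look and compute and a tool call to move; the robot and the scene stay as the last step left them, time stands still between calls to the robot, and variables do not carry over. Pictures are saved under pics/ and viewed, at most 10 in all, crops included, and the job is handed in when it is done.

Besides the shell and the picture viewer there is one more tool, called in YAML: its name, and indented under it one key for each argument. servo_tool: Moves the arm, as the interface text tells. Its arguments: {"type":"object","properties":{"increments":{"type":"array"},"force":{"type":"number"}},"required":["increments"]}

```bash
ls; mkdir -p pics
python3 - <<'E'
from station import readout, optics
import cv2,json
print(readout.get_state())
for n in ["scene","side","wrist"]:
    d=optics.read_camera(n); cv2.imwrite(f"pics/{n}0.png",d["frame"][:,:,::-1]); print(n,d["mtx"].tolist(),d["rvec"],d["tvec"])
E
```

```text
pics
{'time_s': 0.0, 'q': array([-1.07650683,  0.50835752, -0.23752648,  1.5011616 ,  0.12570089,
        1.14890962, -0.15478229]), 'joint_vel': array([-1.73348546e-03, -7.30921312e-04, -5.78938015e-04, -1.05374564e-03,
       -1.52222545e-03,  1.16630271e-03,  9.77383883e-05]), 'effort': array([ 2.36708274e-04, -6.20597792e+01, -2.18675002e+00, -2.49672425e+01,
        1.27377399e-02,  1.17117373e-02, -4.48967728e-05]), 'tool_pos': array([0.2367926 , 0.57784282, 0.23040759]), 'tcp_rot': array([-6.06745815e-01, -3.08211585e+00,  2.85494179e-03]), 'ft_force': array([0.34716293, 0.61312877, 1.2650787 ]), 'torque': array([-0.01260484,  0.03142897, -0.0003542 ]), 'grip_force': 0.0, 'width': 0.08522177715666704}
scene [[476.4064636955587, 0.0, 332.2405950157677], [0.0, 476.4064636955587, 244.02514524387644], [0.0, 0.0, 1.0]] [ 2.02019685 -1.18062046  0.53724507] [-0.35635997  0.39406067  0.72940965]
side [[611.2576784539211, 0.0, 313.1411254721137], [0.0, 611.2576784539211, 241.33631008076338], [0.0, 0.0, 1.0]] [ 2.27440266 -0.23115474  0.10906421] [-0.60564245  0.09874598  1.35464096]
wrist [[357.4780140959597, 0.0, 313.27632498590896], [0.0, 357.4780140959597, 240.53673421423048], [0.0, 0.0, 1.0]] [-2.37246562 -1.59300286 -0.25843567] [-0.62357017 -0.04140017  0.38169827]
```

View pics/scene0.png

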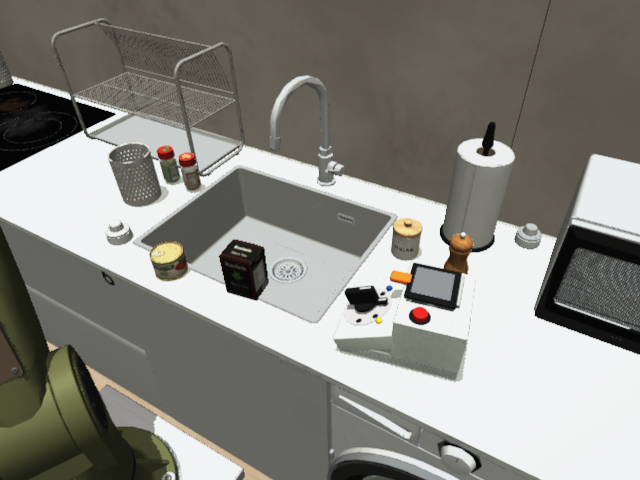

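View pics/side0.png

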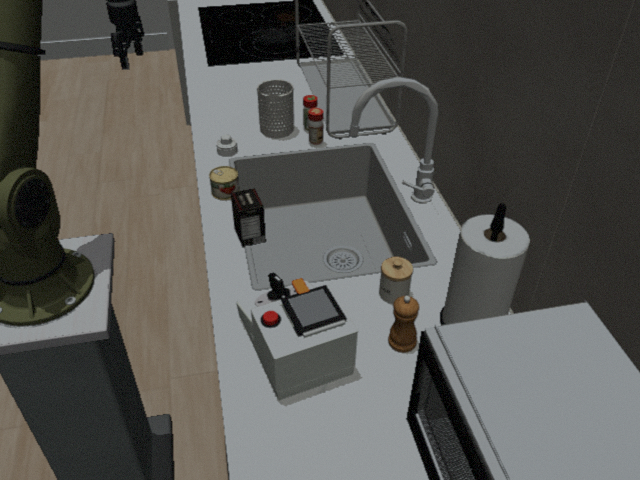

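```bash
cat > h.py <<'E'
import numpy as np, cv2
from station import readout, optics
def cam(n): return optics.read_camera(n)
def ray(d,p):
    R=cv2.Rodrigues(d["rvec"])[0]; C=-R.T@d["tvec"].ravel()
    v=R.T@np.linalg.inv(d["mtx"])@np.array([p[0],p[1],1.]); return C,v/np.linalg.norm(v)
def onplane(d,p,z):
    C,v=ray(d,p); return C+v*(z-C[2])/v[2]
def tri(rs):
    A=sum(np.eye(3)-np.outer(v,v) for C,v in rs); b=sum((np.eye(3)-np.outer(v,v))@C for C,v in rs)
    X=np.linalg.solve(A,b); return X,[round(1e3*np.linalg.norm(np.cross(X-C,v)),1) for C,v in rs]
def proj(d,X): return cv2.projectPoints(np.array(X,float).reshape(-1,3),d["rvec"],d["tvec"],d["mtx"],None)[0].reshape(-1,2)
HUE=dict(red=[(0,5),(174,180)],orange=[(9,18)],yellow=[(24,34)],blue=[(105,130)])
def blobs(d,c,roi,smin=150,vmin=70):
    h=cv2.cvtColor(d["frame"],cv2.COLOR_RGB2HSV); m=sum((cv2.inRange(h,(a,smin,vmin),(b,255,255)) for a,b in HUE[c]))
    k=np.zeros_like(m); x0,y0,x1,y1=roi; k[y0:y1,x0:x1]=m[y0:y1,x0:x1]
    n,_,s,cc=cv2.connectedComponentsWithStats(k)
    return sorted([(int(s[i,4]),cc[i].round(2).tolist()) for i in range(1,n)],reverse=True)[:3]
E
python3 - <<'E'
from h import *
S=cam("scene");D=cam("side")
P={}
for c in HUE:
    a=blobs(S,c,(330,250,480,380)); b=blobs(D,c,(230,265,360,400)); print(c,a,b)
    if a and b: P[c]=tri([ray(S,a[0][1]),ray(D,b[0][1])]); print("  ",P[c][0].round(4),P[c][1])
im=cv2.resize(S["frame"][250:380,330:480],None,fx=4,fy=4,interpolation=2)
jm=cv2.resize(D["frame"][265:365,230:360],None,fx=4,fy=4,interpolation=2)
cv2.imwrite("pics/c1.png",im[:,:,::-1]);cv2.imwrite("pics/c2.png",jm[:,:,::-1])
# tin, mill bases etc
E
```

```text
red [(192, [419.5, 314.3])] [(139, [270.06, 316.55])]
   [ 0.4728 -0.3174  0.1375] [np.float64(0.9), np.float64(0.9)]
orange [(213, [400.84, 277.13]), (181, [456.72, 266.72]), (46, [460.2, 252.28])] [(166, [299.71, 286.02])]
   [ 0.5396 -0.2533  0.1395] [np.float64(0.4), np.float64(0.4)]
yellow [(22, [378.27, 320.18])] []
blue [(18, [388.83, 287.72])] []
```

View pics/c1.png

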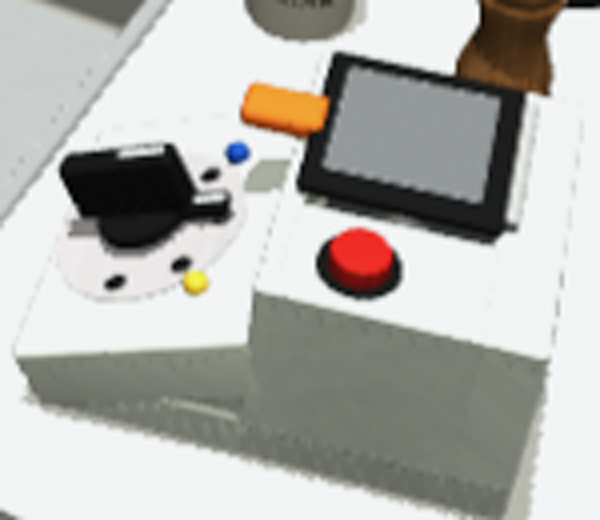

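Run:
```python
from h import *
S=cam("scene");D=cam("side");W=cam("wrist")
b=onplane(S,(388.83,287.72),.0806+.002);y=onplane(S,(378.27,320.18),.0806+.002)
print(b,y,np.linalg.norm(b-y),"expect .0889")
ly=(b-y)/np.linalg.norm(b-y); yaw=np.arctan2(-ly[0],ly[1])
ex=np.array([np.cos(yaw),np.sin(yaw),0]);ey=np.array([-np.sin(yaw),np.cos(yaw),0])
O=(b+y)/2+.0730*ex;O[2]=0
print("yaw",yaw,"O",O)
for n,X in dict(red=[.4728,-.3174,.1395],tab=[.5396,-.2533,.138]).items(): print(n,(np.array(X)-O)@ex,(np.array(X)-O)@ey)
# tops of hopper corners/grinder outline predicted
def w(p): return O+p[0]*ex+p[1]*ey+np.array([0,0,p[2]])
pts=[w(p) for p in [(-.042,-.08,.13),(.085,-.08,.13),(.085,.08,.13),(-.155,-.08,.01),(-.155,.08,.01),(-.106,0,.063)]+[(-.106-.423*h,0,.063+.906*h) for h in (.048,)]]
for c,(d,(x0,y0)) in dict(c1=(S,(330,250)),c2=(D,(230,265))).items():
    im=cv2.imread(f"pics/{c}.png")
    for u in proj(d,pts): cv2.circle(im,tuple(int(v) for v in ((u-(x0,y0))*4+2)),4,(255,0,255),2)
    cv2.imwrite(f"pics/{c}m.png",im)
a=cv2.imread("pics/c1m.png");b=cv2.imread("pics/c2m.png")
H=max(a.shape[0],b.shape[0]); o=np.zeros((H,a.shape[1]+b.shape[1],3),np.uint8);o[:a.shape[0],:a.shape[1]]=a;o[:b.shape[0],a.shape[1]:]=b
cv2.imwrite("pics/cm.png",cv2.resize(o,None,fx=.72,fy=.72,interpolation=cv2.INTER_AREA))
print(w(pts[0]*0+[-.106-.423*.038,0,.063+.906*.038]), b.shape)
```

```text
[ 0.55524909 -0.22614872  0.0826    ] [ 0.46841999 -0.24385063  0.0826    ] 0.08861517359207063 expect .0889
yaw -1.369681678272074 O [ 0.52641714 -0.30652833  0.        ]
red -5.809742286077265e-05 -0.05470820410383721
tab -0.049522053973921835 0.023550130930296616
[ 0.50203144 -0.18691479  0.097428  ] (400, 520, 3)
```

View pics/cm.png

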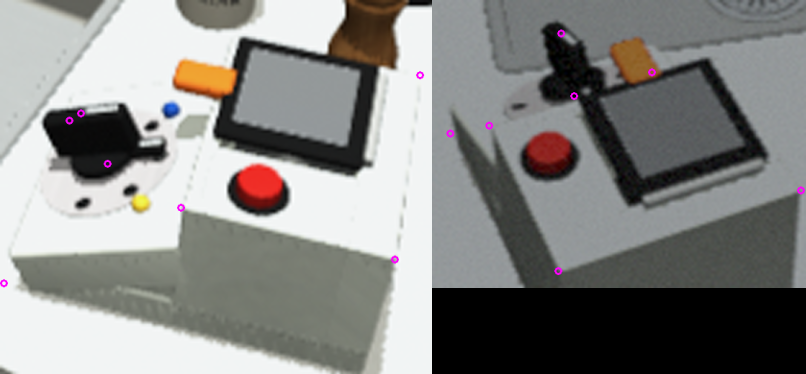

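servo_tool:
  increments:
    - {"fingers": 0.3,"slide": [265,-765,0],"turn": -0.981}
    - {"fingers": 0.3,"slide": [265,-765,0],"turn": -0.981}
    - {"fingers": 0.3,"slide": [265,-765,0],"turn": -0.981}
    - {"fingers": 0.3,"slide": [265,-765,0],"turn": -0.981}
    - {"fingers": 0.3,"slide": [265,-765,0],"turn": -0.981}
    - {"fingers": 0.3,"slide": [265,-765,0],"turn": -0.981}
    - {"fingers": 0.3,"slide": [265,-765,0],"turn": -0.981}
    - {"fingers": 0.3,"slide": [265,-765,0],"turn": -0.981}
    - {"fingers": 0.3,"slide": [265,-765,0],"turn": -0.981}
    - {"fingers": 0.3,"slide": [265,-765,0],"turn": -0.981}
    - {"fingers": 0.3,"slide": [265,-765,0],"turn": -0.981}
    - {"fingers": 0.3,"slide": [265,-765,0],"turn": -0.981}
  force: 25

```text
time_s: 1.4
tool_pos: [0.4008, 0.104, 0.2317]
tcp_rot: [1.987, 2.433, 0.002]
ft_force: [0.7, 0.5, 0.3]
width: 0.06
grip_force: 0.0
```

servo_tool:
  increments:
    - {"fingers": 0.4,"slide": [101,-291,0],"turn": 0}
    - {"fingers": 0.4,"slide": [101,-291,0],"turn": 0}
    - {"fingers": 0.4,"slide": [101,-291,0],"turn": 0}
    - {"fingers": 0.4,"slide": [101,-291,0],"turn": 0}
    - {"fingers": 0.4,"slide": [101,-291,0],"turn": 0}
    - {"fingers": 0.4,"slide": [101,-291,0],"turn": 0}
    - {"fingers": 0.4,"slide": [101,-291,0],"turn": 0}
    - {"fingers": 0.4,"slide": [101,-291,0],"turn": 0}
    - {"fingers": 0.4,"slide": [101,-291,-70],"turn": 0}
    - {"fingers": 0.4,"slide": [101,-291,-70],"turn": 0}
    - {"fingers": 0.4,"slide": [101,-291,-70],"turn": 0}
    - {"fingers": 0.4,"slide": [101,-291,-70],"turn": 0}

```text
time_s: 2.4
tool_pos: [0.5008, -0.1848, 0.1607]
tcp_rot: [-1.986, -2.431, 0.002]
ft_force: [0.2, 0.6, -0.1]
width: 0.0513
grip_force: 0.0
```

Run:
```python
from h import *
print(readout.get_state()["q"])
o=[]
for n,r in (("wrist",(0,0,640,480)),("scene",(300,180,500,330))):
    d=cam(n); x0,y0,x1,y1=r; o.append(cv2.resize(d["frame"][y0:y1,x0:x1],(400,300),interpolation=cv2.INTER_AREA))
    print(n,proj(d,[[.502,-.187,.0974],[.502+.0095*-.2*-1*-1,-.187+.0042,.1065]]))
cv2.imwrite("pics/w1.png",np.hstack(o)[:,:,::-1])
```

```text
[ 0.10913949  0.45128044  0.29148847  1.84424755 -0.16403035  0.87267524
  0.68012733]
wrist [[315.93151256 264.20024972]
 [314.27304003 263.05765168]]
scene [[359.61819833 292.51921082]
 [357.38762525 289.10809672]]
```

View pics/w1.png

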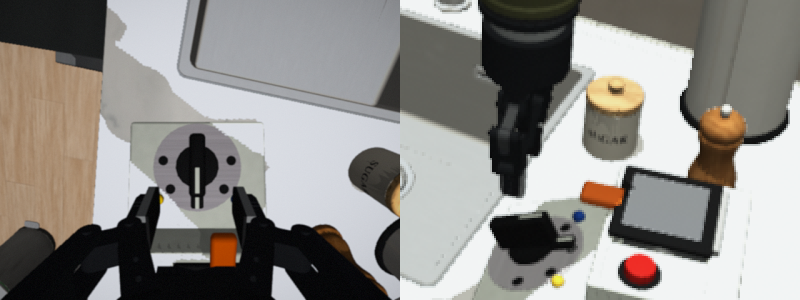

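servo_tool:
  increments:
    - {"fingers": 0.4,"slide": [1,-2,-25],"turn": 0}
    - {"fingers": 0.4,"slide": [1,-2,-50],"turn": 0}
    - {"fingers": 0.4,"slide": [1,-2,-70],"turn": 0}
    - {"fingers": 0.4,"slide": [1,-2,-80],"turn": 0}
    - {"fingers": 0.4,"slide": [1,-2,-82],"turn": 0}
    - {"fingers": 0.6,"slide": [1,-2,-82],"turn": 0}
    - {"fingers": 1,"slide": [1,-2,-82],"turn": 0}
    - {"fingers": 1,"slide": [1,-2,-82],"turn": 0}
    - {"fingers": 1,"slide": [1,-2,-82],"turn": 0}
    - {"fingers": 1,"slide": [1,-2,-82],"turn": 0}
  force: 40

```text
time_s: 3.33
tool_pos: [0.5028, -0.1876, 0.081]
tcp_rot: [1.987, 2.432, 0.001]
ft_force: [-2.8, 1.2, 6.4]
width: 0.0156
grip_force: 40.8
```

servo_tool:
  increments:
    - {"fingers": 1,"slide": [-0.3,1.2,2.7],"turn": 0}
    - {"fingers": 1,"slide": [-0.5,2.5,5.5],"turn": 0}
    - {"fingers": 1,"slide": [-0.8,3.7,8.2],"turn": 0}
    - {"fingers": 1,"slide": [-1,5,10.9],"turn": 0}
    - {"fingers": 1,"slide": [-1,5,10.9],"turn": 0}
    - {"fingers": 1,"slide": [-1,5,10.9],"turn": 0}

```text
time_s: 3.83
tool_pos: [0.5019, -0.1832, 0.0905]
tcp_rot: [1.987, 2.431, -0.001]
ft_force: [0.8, -6.1, -7.8]
width: 0.0155
grip_force: 39.2
```

servo_tool:
  increments:
    - {"fingers": 1,"slide": [0,0,0.5],"turn": 0.08}
    - {"fingers": 1,"slide": [0,0,0.5],"turn": 0.16}
    - {"fingers": 1,"slide": [0,0,0.5],"turn": 0.24}
    - {"fingers": 1,"slide": [0,0,0.5],"turn": 0.33}
    - {"fingers": 1,"slide": [0,0,0.5],"turn": 0.33}
  force: 30

```text
time_s: 4.25
tool_pos: [0.4989, -0.1842, 0.0902]
tcp_rot: [-1.557, -2.725, 0.006]
ft_force: [-2.2, -8.3, -6.8]
width: 0.0157
grip_force: 65.6
```

```bash
python3 -c "
from h import *
print(readout.get_state())"
```

```text
{'time_s': 4.25, 'q': array([ 0.19649587,  0.53169865,  0.16346491,  1.92833286, -0.12461931,
        0.6951857 ,  0.9665497 ]), 'joint_vel': array([-0.01053261,  0.00354524,  0.02210253, -0.00090526, -0.02715988,
        0.0001404 , -0.09913242]), 'effort': array([ -4.41807434, -60.89895487,  -2.00710483, -19.86645699,
        -1.49149541,  -0.54549912,   1.96183808]), 'tool_pos': array([ 0.49891524, -0.1842195 ,  0.09017448]), 'tcp_rot': array([-1.55685634, -2.72483436,  0.00559251]), 'ft_force': array([-2.16606453, -8.29520089, -6.83051193]), 'torque': array([-2.25618844,  1.91448006, -0.71638575]), 'grip_force': 65.62223791144788, 'width': 0.015707212463974034}
```

servo_tool:
  increments:
    - {"fingers": 1,"slide": [0,0,0],"turn": 0}
    - {"fingers": 1,"slide": [0,0,0],"turn": 0.05}
    - {"fingers": 1,"slide": [0,0,0],"turn": 0.1}
    - {"fingers": 1,"slide": [0,0,0],"turn": 0.15}
    - {"fingers": 1,"slide": [0,0,0],"turn": 0.2}
    - {"fingers": 1,"slide": [0,0,0],"turn": 0.25}
    - {"fingers": 1,"slide": [0,0,0],"turn": 0.25}
  force: 20

```text
time_s: 4.83
tool_pos: [0.4975, -0.1853, 0.0899]
tcp_rot: [-1.21, -2.893, 0.008]
ft_force: [-4.0, -9.6, -6.9]
width: 0.0154
grip_force: 99.3
```

Run:
```python
from h import *
print(readout.get_state()["torque"])
o=[]
for n,r in (("wrist",(160,120,480,360)),("scene",(300,220,460,340))):
    d=cam(n); x0,y0,x1,y1=r; o.append(cv2.resize(d["frame"][y0:y1,x0:x1],(400,300),interpolation=2))
cv2.imwrite("pics/w2.png",np.hstack(o)[:,:,::-1])
```

```text
[-3.31631201  3.04314431 -1.21496616]
```

View pics/w2.png

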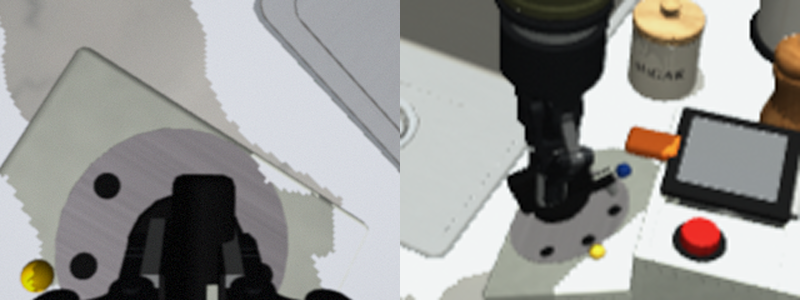

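servo_tool:
  increments:
    - {"fingers": 0.72,"slide": [0,0,0],"turn": 0}
    - {"fingers": 0.72,"slide": [0,0,0],"turn": 0}
    - {"fingers": 0.72,"slide": [0,0,0],"turn": 0}
    - {"fingers": 0.72,"slide": [0,0,0],"turn": 0}
    - {"fingers": 0.72,"slide": [0,0,0],"turn": 0}

```text
time_s: 5.35
tool_pos: [0.5014, -0.1821, 0.0909]
tcp_rot: [-1.208, -2.9, 0.0]
ft_force: [-1.8, -2.7, -1.1]
width: 0.0238
grip_force: 1.5
```

Run:
```python
from h import *
s=readout.get_state();print(s["torque"],s["q"])
o=[]
for n,r in (("wrist",(160,120,480,360)),("scene",(300,220,460,340))):
    d=cam(n); x0,y0,x1,y1=r; o.append(cv2.resize(d["frame"][y0:y1,x0:x1],(400,300),interpolation=2))
cv2.imwrite("pics/w3.png",np.hstack(o)[:,:,::-1])
```

```text
[-0.56147428  0.4396505   0.01696287] [ 0.24343914  0.52664312  0.08790614  1.92629769 -0.06888444  0.69169875
  1.15377233]
```

View pics/w3.png

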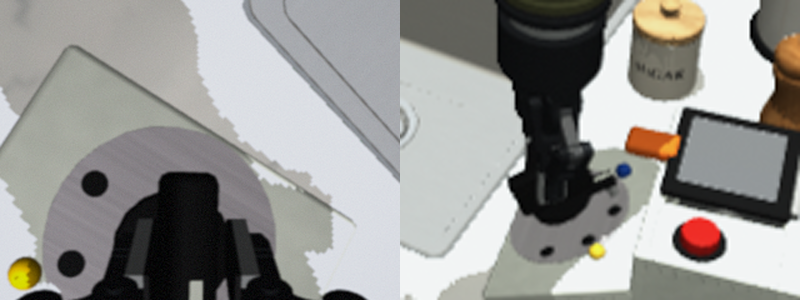

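servo_tool:
  increments:
    - {"fingers": 0.78,"slide": [0,-1,-1.5],"turn": 0}
    - {"fingers": 0.78,"slide": [0,-1,-1.5],"turn": 0.05}
    - {"fingers": 0.78,"slide": [0,-1,-1.5],"turn": 0.1}
    - {"fingers": 0.78,"slide": [0,-1,-1.5],"turn": 0.15}
    - {"fingers": 0.78,"slide": [0,-1,-1.5],"turn": 0.2}
    - {"fingers": 0.78,"slide": [0,-1,-1.5],"turn": 0.25}
    - {"fingers": 0.78,"slide": [0,-1,-1.5],"turn": 0.25}

```text
time_s: 6.03
tool_pos: [0.4996, -0.1853, 0.0889]
tcp_rot: [-0.836, -3.026, 0.004]
ft_force: [-4.2, -8.3, -5.8]
width: 0.0197
grip_force: 37.4
```

```bash
cat > ptr.py <<'E'
from h import *
# predicted image positions of pointer end for (theta,pull) in a camera, vs white stripe
O=np.array([.52641714,-.30652833,0]);ex=np.array([.1998,-.9798,0]);ey=np.array([.9798,.1998,0]);ez=np.array([0,0,1.])
def dial(th,r,h):
    u=.906*ex+.423*ez;n=-.423*ex+.906*ez
    return O-.106*ex+.063*ez+r*(np.cos(th)*u+np.sin(th)*ey)+h*n
E
cat > look.py <<'E'
from ptr import *
import sys
S=cam("scene");s=readout.get_state();print(s["torque"].round(2))
x0,y0,x1,y1=340,260,410,330
im=cv2.resize(S["frame"][y0:y1,x0:x1],None,fx=8,fy=8,interpolation=2)[:,:,::-1].copy()
for th,p,c in [(.53,.008,(0,255,255)),(.7,.008,(0,200,0)),(.873,.008,(255,0,255)),(.873,0,(0,0,255))]:
    u=proj(S,dial(th,.046,.012+p))[0]; cv2.circle(im,tuple(int(v) for v in ((u-(x0,y0))*8+4)),5,c,2)
cv2.imwrite(f"pics/{sys.argv[1]}.png",im)
E
python3 look.py w4
```

```text
[-2.62  1.16 -0.04]
```

View pics/w4.png

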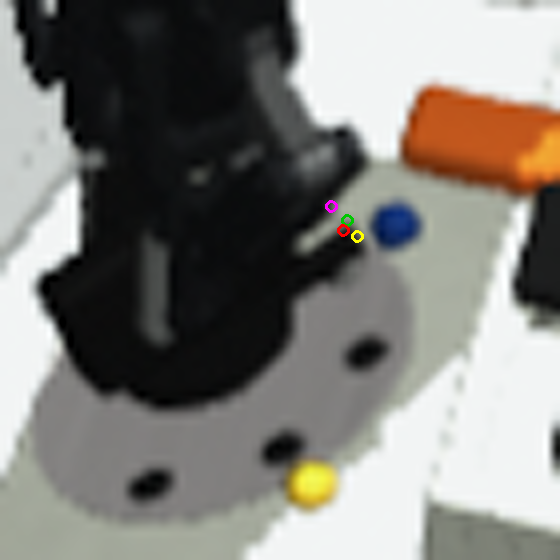

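servo_tool:
  increments:
    - {"fingers": 0.78,"slide": [0,0,0],"turn": 0.06}
    - {"fingers": 0.78,"slide": [0,0,0],"turn": 0.12}
    - {"fingers": 0.78,"slide": [0,0,0],"turn": 0.18}
    - {"fingers": 0.78,"slide": [0,0,0],"turn": 0.22}
    - {"fingers": 0.78,"slide": [0,0,0],"turn": 0.22}

```text
time_s: 6.5
tool_pos: [0.4984, -0.1863, 0.0881]
tcp_rot: [-0.505, -3.096, 0.004]
ft_force: [-4.4, -9.6, -7.0]
width: 0.0199
grip_force: 57.9
```

```bash
cat > tip.py <<'E'
from ptr import *
# pointer tip: dark component between hole and blue bead; print rows of mask, compare with predictions
S=cam("scene");s=readout.get_state();print(s["torque"].round(2))
g=cv2.cvtColor(S["frame"],cv2.COLOR_RGB2GRAY)
for r in range(280,300): print(r,"".join("%4d"%v for v in g[r,372:396]))
for th,p in [(.4,.008),(.53,.008),(.7,.008),(.873,.008),(.873,0)]: print(th,p,proj(S,dial(th,.046,.010+p))[0].round(1))
E
python3 tip.py
```

```text
[-2.75  1.83 -1.3 ]
280   41  79  61  38  20  14  14  19  25  40  40  38  49  52  40  65 123 147 133  71  66  67  69  73
281   43  87  76  18  13  13  16  20  18  29  33  28  27  34  67 134 167 163 145 124 103  97  67  62
282   36  68  51  13  13  14  13  17  16  22  23  19  32  78 134 167 167 166 167 164 152 148 128 119
283   23  30  13  14  13  12  14  13  14  15  15  31  81 141 167 167 167 167 168 169 170 171 170 164
284   15  12  13  14  14  13  12  13  14  16  30  81 141 168 168 168 164 153 157 170 170 170 170 170
285   13  13  13  12  14  13  13  13  13  30  81 142 168 169 163 136 121 102 111 145 171 171 171 171
286   13  11  13  13  13  13  14  12  26  70 124 169 168 165 136  66  46  52  56  90 152 172 172 171
287   12  12  13  12  13  13  12  26  56  71 103 147 170 157  97  38  47  54  56  58 112 172 171 170
288   13  13  14  13  13  29  65  77  50  30  36  88 146 154  76  35  43  50  50  48 100 172 172 170
289   12  12  13  19  49  84  86  76  17  21  20  37 103 149 110  30  36  41  41  61 125 171 172 171
290   12  13  12  18  55  86  51  19  21  18  12  39  96 137 131  68  
[... 360 characters left out ...]
12  22  42  50  59  59  40  67 115 126 129 129 133 157 170 171 172 173 173
295   12  12  15  18  12  21  59  98  93  67  70  89 107 126 127 130 128 128 143 161 171 172 172 172
296   11  13  14  13  30  72 106 128 124 113 117 127 127 126 128 129 126 124 131 154 172 172 171 171
297   13  15  15  12  52 114 128 128 128 128 128 127 125 126 128 129 125 124 131 153 173 173 171 171
298   13  13  14  14  54 116 128 128 128 128 127 127 125 127 129 128 124 124 128 146 172 172 172 172
299   14  14  14  15  45 104 128 128 128 127 127 126 126 128 130 127 124 125 127 144 172 172 172 172
0.4 0.008 [385.2 291.5]
0.53 0.008 [384.6 289.8]
0.7 0.008 [383.3 287.7]
0.873 0.008 [381.3 286.1]
0.873 0 [382.8 289. ]
```

servo_tool:
  increments:
    - {"fingers": 0.6,"slide": [0,0,0],"turn": 0}
    - {"fingers": 0.6,"slide": [0,0,0],"turn": 0}
    - {"fingers": 0.6,"slide": [0,0,0],"turn": 0}
    - {"fingers": 0.6,"slide": [0,0,0],"turn": 0}

```text
time_s: 6.88
tool_pos: [0.5026, -0.1822, 0.0895]
tcp_rot: [0.497, 3.101, 0.001]
ft_force: [-0.4, 0.2, 0.3]
width: 0.0342
grip_force: 0.0
```

```bash
cat >> tip.py <<'E'
print("hole",[(t,proj(S,dial(t,.040,0))[0].round(1)) for t in (0,.873)], "bead",proj(S,dial(.873,.058,.002))[0].round(1))
print([(t,p,proj(S,dial(t,.038,.013+p))[0].round(1)) for t,p in ((.6,.008),(.873,0))])
E
python3 tip.py
```

```text
[-0.01 -0.03  0.03]
280   15  16  15  13  13  14  13  13  14  14  16  24  22  28  87 152 167 156 110  71  65  67  69  73
281   19  15  12  14  14  14  13  14  14  14  21  25  21  68 140 167 167 163 146 124 103  97  68  61
282   19  14  13  12  13  13  13  14  13  15  20  15  57 134 167 167 167 166 167 164 152 148 128 119
283   15  13  14  13  14  13  13  13  12  14  16  40 112 167 167 167 167 167 168 170 170 170 170 165
284   13  14  12  13  14  14  13  12  12  13  28  88 153 168 169 168 164 152 157 170 170 170 170 170
285   14  13  13  14  13  13  13  13  13  19  69 142 168 169 163 136 121 102 111 144 170 171 171 171
286   12  13  13  12  13  13  14  17  14  44 118 169 169 165 136  66  46  52  56  90 152 172 172 171
287   14  14  14  12  12  15  18  31  76 115 122 156 170 157  96  38  46  54  56  58 111 172 171 169
288   12  12  13  13  13  20  51  99 134 123  69 104 147 154  77  35  43  49  50  48  99 172 171 170
289   13  13  13  13  30  79 130 144 119  51  20  32  94 150 110  30  37  41  41  61 125 172 172 171
290   13  13  13  13  41 114 159 110  49  21  20  15  57 127 130  68  
[... 518 characters left out ...]
1 171 172 172 171
296   12  12  12  14  13  22  60 108 125 113 116 128 126 126 128 129 126 124 131 154 172 173 171 170
297   11  13  15  13  22  60 106 128 128 128 127 127 125 126 128 129 126 124 131 153 172 172 171 171
298   12  15  13  13  31  84 128 129 128 128 127 126 125 127 129 127 125 125 127 146 172 172 172 172
299   14  13  15  14  32  85 129 128 128 128 127 126 126 128 130 127 124 125 127 143 172 172 172 173
0.4 0.008 [385.2 291.5]
0.53 0.008 [384.6 289.8]
0.7 0.008 [383.3 287.7]
0.873 0.008 [381.3 286.1]
0.873 0 [382.8 289. ]
hole [(0, array([385.3, 304.7])), (0.873, array([382.2, 294.4]))] bead [388.7 288.4]
[(0.6, 0.008, array([380. , 289.7])), (0.873, 0, array([379.2, 290.3]))]
```

servo_tool:
  increments:
    - {"fingers": 0.5,"slide": [0,0,20],"turn": 0}
    - {"fingers": 0.5,"slide": [0,0,50],"turn": 0}
    - {"fingers": 0.5,"slide": [-30,30,90],"turn": 0}
    - {"fingers": 0.5,"slide": [-60,50,120],"turn": 0}
    - {"fingers": 0.5,"slide": [-60,50,120],"turn": 0}

```text
time_s: 7.35
tool_pos: [0.4405, -0.131, 0.2118]
tcp_rot: [0.497, 3.1, 0.001]
ft_force: [-0.4, 0.4, 0.4]
width: 0.0427
grip_force: 0.0
```

```bash
cat > comp.py <<'E'
from ptr import *
import sys
o=[]
S=cam("scene");D=cam("side");W=cam("wrist")
for d,(x0,y0,x1,y1) in ((S,(340,255,410,325)),(D,(240,260,310,330))):
    im=cv2.resize(d["frame"][y0:y1,x0:x1],(400,400),interpolation=2)[:,:,::-1].copy()
    for th,p,c in [(.6,.008,(0,255,255)),(.873,.008,(255,0,255)),(.873,0,(0,0,255))]:
        for r,h in ((.046,.012),(-.031,.048),(.031,.048)):
            u=proj(d,dial(th,r,h+p))[0]; cv2.circle(im,tuple(int(v) for v in ((u-(x0,y0))*400/70+3)),3,c,1)
    o.append(im)
cv2.imwrite(f"pics/{sys.argv[1]}.png",np.hstack(o)); print(readout.get_state()["tool_pos"])
E
python3 comp.py k1
```

```text
[ 0.44204321 -0.13237837  0.21075764]
```

View pics/k1.png

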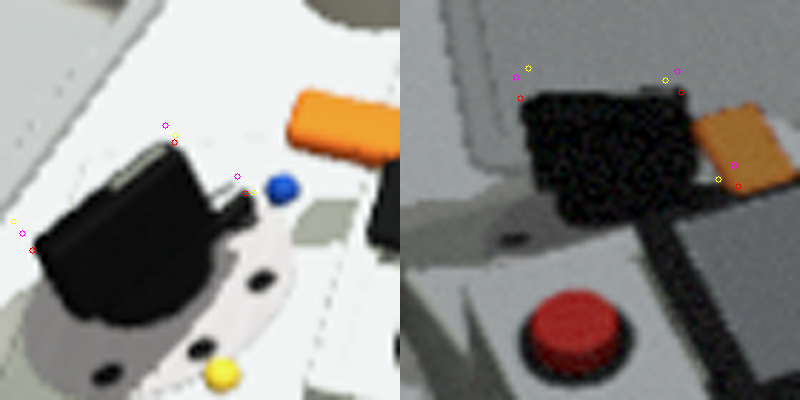

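servo_tool:
  increments:
    - {"fingers": 1,"slide": [31,-186,0],"turn": 0}
    - {"fingers": 1,"slide": [31,-186,0],"turn": 0}
    - {"fingers": 1,"slide": [31,-186,0],"turn": 0}
    - {"fingers": 1,"slide": [31,-186,0],"turn": 0}
    - {"fingers": 1,"slide": [31,-186,0],"turn": 0}
    - {"fingers": 1,"slide": [31,-186,0],"turn": 0}
    - {"fingers": 1,"slide": [31,-186,-30],"turn": 0}
    - {"fingers": 1,"slide": [31,-186,-55],"turn": 0}
    - {"fingers": 1,"slide": [31,-186,-55],"turn": 0}

```text
time_s: 8.25
tool_pos: [0.4705, -0.3174, 0.1487]
tcp_rot: [-0.498, -3.094, -0.006]
ft_force: [-0.9, 1.5, 0.3]
width: 0.0002
grip_force: 0.0
```

servo_tool:
  increments:
    - {"fingers": 1,"slide": [2,0,-6],"turn": 0}
    - {"fingers": 1,"slide": [2,0,-10],"turn": 0}
    - {"fingers": 1,"slide": [2,0,-14],"turn": 0}
    - {"fingers": 1,"slide": [2,0,-18],"turn": 0}
    - {"fingers": 1,"slide": [2,0,-20],"turn": 0}
    - {"fingers": 1,"slide": [2,0,-20],"turn": 0}

```text
time_s: 8.75
tool_pos: [0.4757, -0.3193, 0.1361]
tcp_rot: [0.499, 3.099, -0.001]
ft_force: [0.1, 1.8, 8.9]
width: -0.0001
grip_force: 4.4
```

```bash
cat > tab.py <<'E'
from ptr import *
S=cam("scene");D=cam("side")
a=blobs(S,"orange",(330,200,450,300));b=blobs(D,"orange",(230,215,360,300));print(a,b)
if a and b:
    X,e=tri([ray(S,a[0][1]),ray(D,b[0][1])]);print(X.round(4),e,"grinder",[round(float((X-O)@v),4) for v in (ex,ey,ez)])
E
python3 tab.py
```

```text
[(18, [395.17, 266.72]), (1, [397.0, 259.0])] [(109, [301.09, 276.6])]
[ 0.5459 -0.2385  0.1517] [np.float64(1.6), np.float64(1.6)] grinder [-0.0628, 0.0327, 0.1517]
```

servo_tool:
  increments:
    - {"fingers": 1,"slide": [-5,0,20],"turn": 0}
    - {"fingers": 1,"slide": [-20,0,60],"turn": 0}
    - {"fingers": 0.6,"slide": [-60,20,100],"turn": -0.2}
    - {"fingers": 0.45,"slide": [-80,60,100],"turn": -0.4}
    - {"fingers": 0.45,"slide": [-80,100,100],"turn": -0.6}
    - {"fingers": 0.45,"slide": [-80,120,100],"turn": -0.8}
    - {"fingers": 0.45,"slide": [-80,120,100],"turn": -1.05}
    - {"fingers": 0.45,"slide": [-80,120,100],"turn": -1.05}
    - {"fingers": 0.45,"slide": [-80,120,100],"turn": -1.05}

```text
time_s: 9.6
tool_pos: [0.3947, -0.1985, 0.235]
tcp_rot: [1.761, 2.6, 0.001]
ft_force: [0.3, -0.8, -0.2]
width: 0.0467
grip_force: 0.0
```

```bash
python3 tab.py; python3 -c "
from h import *
s=readout.get_state();print(s['time_s'],s['tool_pos'],s['tcp_rot'],s['q'])"
```

```text
[(239, [406.35, 263.56]), (12, [447.58, 263.0])] [(115, [302.15, 275.65]), (1, [300.0, 272.0])]
[ 0.5437 -0.2596  0.173 ] [np.float64(0.3), np.float64(0.3)] grinder [-0.0426, 0.0263, 0.173]
9.7 [ 0.39472815 -0.19898098  0.23472647] [1.75726538e+00 2.60262285e+00 2.05695200e-04] [ 0.30251662  0.21939261  0.13562894  1.95025416 -0.03552437  0.97291603
  0.8379332 ]
```

servo_tool:
  increments:
    - {"fingers": 0.4,"slide": [147,-59,0],"turn": -0.18}
    - {"fingers": 0.4,"slide": [147,-59,0],"turn": -0.18}
    - {"fingers": 0.4,"slide": [147,-59,0],"turn": -0.18}
    - {"fingers": 0.4,"slide": [147,-59,0],"turn": -0.18}
    - {"fingers": 0.4,"slide": [147,-59,0],"turn": -0.18}
    - {"fingers": 0.4,"slide": [147,-59,0],"turn": -0.18}
    - {"fingers": 0.4,"slide": [147,-59,0],"turn": -0.18}
  force: 20

```text
time_s: 10.28
tool_pos: [0.5408, -0.2582, 0.2337]
tcp_rot: [-1.979, -2.438, 0.001]
ft_force: [-1.0, -0.3, 0.4]
width: 0.0515
grip_force: 0.0
```

Run:
```python
from ptr import *
s=readout.get_state();print(s["time_s"],s["tool_pos"],s["tcp_rot"])
W=cam("wrist");D=cam("side")
a=blobs(W,"orange",(0,0,640,480));print(a)
for z in (.172,.178,.182):
  X=onplane(W,a[0][1],z);print(z,X.round(4),[round(float((X-O)@v),4) for v in (ex,ey)])
h=cv2.cvtColor(W["frame"],cv2.COLOR_RGB2HSV);m=cv2.inRange(h,(9,150,70),(18,255,255));c=max(cv2.findContours(m,0,1)[0],key=cv2.contourArea)
print(cv2.boundingRect(c),cv2.minAreaRect(c)); print("tcp px",proj(W,s["tool_pos"]))
print(onplane(S:=cam("scene"),(468,240),0))
```

```text
10.2833 [ 0.54076949 -0.25820915  0.23371777] [-1.97929430e+00 -2.43788311e+00  8.32827361e-04]
[(2223, [514.68, 327.53]), (2099, [314.42, 263.21]), (1085, [472.12, 279.75])]
0.172 [ 0.6789 -0.2768  0.172 ] [0.0013, 0.1553]
0.178 [ 0.6743 -0.2739  0.178 ] [-0.0025, 0.1514]
0.182 [ 0.6712 -0.2719  0.182 ] [-0.005, 0.1488]
(483, 299, 64, 57) ((514.6152954101562, 326.92303466796875), (58.24352264404297, 56.57942581176758), 56.3099365234375)
tcp px [[314.83497729 312.91146926]]
[ 0.88054362 -0.30258579  0.        ]
```

Run:
```python
from ptr import *
W=cam("wrist")
h=cv2.cvtColor(W["frame"],cv2.COLOR_RGB2HSV);m=cv2.inRange(h,(9,150,70),(18,255,255));n,_,st,cc=cv2.connectedComponentsWithStats(m)
i=min(range(1,n),key=lambda i:abs(cc[i]-[314,263]).sum());print(st[i],cc[i])
for v,lab in ((st[i,1],"top"),(cc[i][1],"mid"),(st[i,1]+st[i,3],"bot")):
  for z in (.17,.18,.19):
    X=onplane(W,(cc[i][0],v),z);print(lab,z,[round(float((X-O)@k),4) for k in (ex,ey)])
```

```text
[ 295  236   40   56 2067] [314.64054185 262.84857281]
top 0.17 [-0.0602, 0.0236]
top 0.18 [-0.0634, 0.0235]
top 0.19 [-0.0667, 0.0235]
mid 0.17 [-0.0425, 0.0237]
mid 0.18 [-0.0466, 0.0236]
mid 0.19 [-0.0507, 0.0236]
bot 0.17 [-0.0223, 0.0238]
bot 0.18 [-0.0274, 0.0237]
bot 0.19 [-0.0325, 0.0237]
```

servo_tool:
  increments:
    - {"fingers": 0.4,"slide": [0,0.5,-25],"turn": 0}
    - {"fingers": 0.4,"slide": [0,0.5,-50],"turn": 0}
    - {"fingers": 0.4,"slide": [0,0.5,-66],"turn": 0}
    - {"fingers": 0.4,"slide": [0,0.5,-71],"turn": 0}
    - {"fingers": 0.4,"slide": [0,0.5,-71],"turn": 0}
    - {"fingers": 0.55,"slide": [0,0.5,-71],"turn": 0}
    - {"fingers": 0.65,"slide": [0,0.5,-71],"turn": 0}
    - {"fingers": 1,"slide": [0,0.5,-71],"turn": 0}
    - {"fingers": 1,"slide": [0,0.5,-71],"turn": 0}
    - {"fingers": 1,"slide": [0,0.5,-71],"turn": 0}
  force: 20

```text
time_s: 11.32
tool_pos: [0.5416, -0.2578, 0.1642]
tcp_rot: [1.982, 2.436, 0.0]
ft_force: [-2.6, 0.9, 4.3]
width: 0.0236
grip_force: 25.8
```

Run:
```python
from ptr import *
s=readout.get_state();print(s["tool_pos"],s["ft_force"],s["width"]);
h=.0635
p0=.375
for p in np.linspace(p0,1.70,25):
    dX=-.116*(np.cos(p)-np.cos(p0));dZ=.116*(np.sin(p)-np.sin(p0));w=(dX*ex+dZ*ez)*1e3;print(round(p,3),w.round(1))
```

```text
[ 0.54160311 -0.25784548  0.16418218] [-2.58028602  0.93421475  4.2996012 ] 0.02359489353934283
0.375 [0. 0. 0.]
0.43 [ 0.5 -2.5  5.9]
0.485 [ 1.1 -5.2 11.6]
0.541 [ 1.7 -8.3 17.2]
0.596 [  2.4 -11.7  22.6]
0.651 [  3.1 -15.3  27.8]
0.706 [  3.9 -19.3  32.8]
0.761 [  4.8 -23.5  37.5]
0.817 [  5.7 -27.9  42.1]
0.872 [  6.7 -32.6  46.3]
0.927 [  7.7 -37.5  50.3]
0.982 [  8.7 -42.7  54. ]
1.038 [  9.8 -48.   57.4]
1.093 [ 10.9 -53.5  60.5]
1.148 [ 12.1 -59.1  63.3]
1.203 [ 13.2 -64.9  65.8]
1.258 [ 14.4 -70.8  67.9]
1.314 [ 15.7 -76.8  69.7]
1.369 [ 16.9 -83.   71.2]
1.424 [ 18.2 -89.1  72.3]
1.479 [ 19.4 -95.4  73. ]
1.534 [  20.7 -101.6   73.4]
1.59 [  22.  -107.9   73.5]
1.645 [  23.3 -114.2   73.2]
1.7 [  24.6 -120.4   72.5]
```

servo_tool:
  increments:
    - {"fingers": 1,"slide": [0.3,-1.2,3],"turn": 0}
    - {"fingers": 1,"slide": [0.5,-2.5,5.9],"turn": 0}
    - {"fingers": 1,"slide": [1.1,-5.2,11.6],"turn": 0}
    - {"fingers": 1,"slide": [1.7,-8.3,17.2],"turn": 0}
    - {"fingers": 1,"slide": [2.4,-11.7,22.6],"turn": 0}
    - {"fingers": 1,"slide": [3.1,-15.3,27.8],"turn": 0}
    - {"fingers": 1,"slide": [3.9,-19.3,32.8],"turn": 0}
    - {"fingers": 1,"slide": [4.8,-23.5,37.5],"turn": 0}
    - {"fingers": 1,"slide": [5.7,-27.9,42.1],"turn": 0}
    - {"fingers": 1,"slide": [6.7,-32.6,46.3],"turn": 0}
    - {"fingers": 1,"slide": [7.7,-37.5,50.3],"turn": 0}
    - {"fingers": 1,"slide": [7.7,-37.5,50.3],"turn": 0}

```text
time_s: 12.32
tool_pos: [0.5494, -0.2965, 0.2144]
tcp_rot: [1.983, 2.435, -0.0]
ft_force: [-3.0, 0.2, -2.1]
width: 0.0232
grip_force: 24.7
```

```bash
python3 tab.py
```

```text
[(16, [421.81, 243.94]), (9, [436.0, 254.22])] [(217, [310.31, 268.97])]
[ 0.5563 -0.2813  0.2142] [np.float64(5.2), np.float64(5.2)] grinder [-0.0187, 0.0343, 0.2142]
```

servo_tool:
  increments:
    - {"fingers": 1,"slide": [1,-5.2,3.7],"turn": 0}
    - {"fingers": 1,"slide": [2.1,-10.5,7.1],"turn": 0}
    - {"fingers": 1,"slide": [3.2,-16,10.2],"turn": 0}
    - {"fingers": 1,"slide": [4.4,-21.6,13],"turn": 0}
    - {"fingers": 1,"slide": [5.5,-27.4,15.5],"turn": 0}
    - {"fingers": 1,"slide": [6.7,-33.3,17.6],"turn": 0}
    - {"fingers": 1,"slide": [8,-39.3,19.4],"turn": 0}
    - {"fingers": 1,"slide": [9.2,-45.5,20.9],"turn": 0}
    - {"fingers": 1,"slide": [10.5,-51.6,22],"turn": 0}
    - {"fingers": 1,"slide": [11.1,-54.8,22.4],"turn": 0}
    - {"fingers": 1,"slide": [11.7,-57.9,22.7],"turn": 0}
    - {"fingers": 1,"slide": [11.7,-57.9,22.7],"turn": 0}

```text
time_s: 13.42
tool_pos: [0.5612, -0.354, 0.2365]
tcp_rot: [1.983, 2.435, -0.0]
ft_force: [-3.1, 1.0, -0.4]
width: 0.0231
grip_force: 24.2
```

servo_tool:
  increments:
    - {"fingers": 1,"slide": [0.6,-3.1,0.2],"turn": 0}
    - {"fingers": 1,"slide": [1.3,-6.2,0.4],"turn": 0}
    - {"fingers": 1,"slide": [1.9,-9.4,0.5],"turn": 0}
    - {"fingers": 1,"slide": [2.6,-12.5,0.5],"turn": 0}
    - {"fingers": 1,"slide": [3.2,-15.6,0.4],"turn": 0}
    - {"fingers": 1,"slide": [3.9,-18.8,0.2],"turn": 0}
    - {"fingers": 1,"slide": [4.5,-21.5,0],"turn": 0}
    - {"fingers": 1,"slide": [5,-23.5,-0.3],"turn": 0}
    - {"fingers": 1,"slide": [5.3,-25,-0.5],"turn": 0}
    - {"fingers": 1,"slide": [5.3,-25,-0.5],"turn": 0}

```text
time_s: 14.25
tool_pos: [0.5664, -0.3787, 0.2358]
tcp_rot: [1.983, 2.436, -0.001]
ft_force: [-3.5, 1.0, 0.9]
width: 0.0233
grip_force: 23.2
```

servo_tool:
  increments:
    - {"fingers": 1,"slide": [0.3,-1.5,-0.1],"turn": 0}
    - {"fingers": 1,"slide": [0.6,-3,-0.3],"turn": 0}
    - {"fingers": 1,"slide": [0.9,-4.5,-0.5],"turn": 0}
    - {"fingers": 1,"slide": [0.9,-4.5,-0.5],"turn": 0}

```text
time_s: 14.58
tool_pos: [0.5672, -0.3829, 0.2352]
tcp_rot: [1.983, 2.436, -0.0]
ft_force: [-2.9, 0.7, 2.1]
width: 0.0234
grip_force: 22.8
```

servo_tool:
  increments:
    - {"fingers": 1,"slide": [0.3,-1.5,-0.2],"turn": 0}
    - {"fingers": 1,"slide": [0.6,-3,-0.4],"turn": 0}
    - {"fingers": 1,"slide": [0.9,-4.5,-0.6],"turn": 0}
    - {"fingers": 1,"slide": [0.9,-4.5,-0.6],"turn": 0}

```text
time_s: 14.92
tool_pos: [0.5681, -0.3874, 0.2344]
tcp_rot: [-1.983, -2.437, 0.0]
ft_force: [-3.7, 0.6, 0.6]
width: 0.0237
grip_force: 22.3
```

```bash
python3 tab.py
python3 - <<'E'
from ptr import *
D=cam("side");S=cam("scene")
h=.0635
for f in (1.4,1.5,1.6,1.7):
    X=O+(h-.113*np.cos(f))*ex+.0236*ey+(.134+.113*np.sin(f))*ez
    print(f,proj(D,X)[0].round(1),proj(S,X)[0].round(1))
E
```

```text
[(35, [447.14, 265.34])] [(111, [331.35, 288.57])]
[ 0.5813 -0.3209  0.1789] [np.float64(9.6), np.float64(9.6)] grinder [0.025, 0.0509, 0.1789]
1.4 [320.1 278. ] [460.8 244.1]
1.5 [322.8 281.8] [467.7 244.8]
1.6 [325.6 286.1] [474.6 246.1]
1.7 [328.4 291. ] [481.3 247.8]
```

servo_tool:
  increments:
    - {"fingers": 0.5,"slide": [0,0,0],"turn": 0}
    - {"fingers": 0.45,"slide": [0,0,0],"turn": 0}
    - {"fingers": 0.45,"slide": [0,0,0],"turn": 0}
    - {"fingers": 0.45,"slide": [0,0,0],"turn": 0}
    - {"fingers": 0.45,"slide": [0,0,10],"turn": 0}
    - {"fingers": 0.45,"slide": [0,0,35],"turn": 0}
    - {"fingers": 0.45,"slide": [0,0,65],"turn": 0}
    - {"fingers": 0.45,"slide": [-20,40,75],"turn": 0}
    - {"fingers": 0.45,"slide": [-60,70,75],"turn": 0}
    - {"fingers": 0.45,"slide": [-90,100,75],"turn": 0}
    - {"fingers": 0.45,"slide": [-120,120,75],"turn": 0}
    - {"fingers": 0.45,"slide": [-120,120,75],"turn": 0}

```text
time_s: 16.12
tool_pos: [0.4429, -0.2631, 0.3105]
tcp_rot: [-1.98, -2.435, -0.001]
ft_force: [0.0, 0.5, -0.3]
width: 0.0468
grip_force: 0.0
```

Run:
```python
from ptr import *
S=cam("scene");D=cam("side")
a=blobs(S,"orange",(420,200,510,280));b=blobs(D,"orange",(280,240,370,320));print(a,b)
X,e=tri([ray(S,a[0][1]),ray(D,b[0][1])]);g=[float((X-O)@v) for v in (ex,ey,ez)];print(X,e,g, "phi",np.arctan2(g[2]-.134,.0635-g[0]),np.hypot(g[2]-.134,.0635-g[0]))
o=[]
for d,(x0,y0,x1,y1) in ((S,(340,220,520,380)),(D,(230,240,410,400))): o.append(cv2.resize(d["frame"][y0:y1,x0:x1],(400,356),interpolation=2))
cv2.imwrite("pics/f1.png",np.hstack(o)[:,:,::-1])
print(readout.get_state()["tool_pos"])
```

```text
[(323, [460.66, 244.23]), (181, [478.91, 246.81]), (146, [454.86, 266.27])] [(203, [328.0, 289.88])]
[ 0.57464376 -0.34574957  0.22415061] [np.float64(7.2), np.float64(7.2)] [0.04806464967234468, 0.03941604185197299, 0.2241506087969498] phi 1.401223229928171 0.09146246391934854
[ 0.4471148  -0.26615113  0.31147785]
```

servo_tool:
  increments:
    - {"fingers": 1,"slide": [110,-69,0],"turn": 0}
    - {"fingers": 1,"slide": [110,-69,0],"turn": 0}
    - {"fingers": 1,"slide": [110,-69,0],"turn": 0}
    - {"fingers": 1,"slide": [110,-69,0],"turn": 0}
    - {"fingers": 1,"slide": [110,-69,0],"turn": 0}
    - {"fingers": 1,"slide": [110,-69,-30],"turn": 0}
    - {"fingers": 1,"slide": [110,-69,-65],"turn": 0}
    - {"fingers": 1,"slide": [110,-69,-72],"turn": 0}
    - {"fingers": 1,"slide": [110,-69,-72],"turn": 0}
    - {"fingers": 1,"slide": [110,-69,-72],"turn": 0}

```text
time_s: 17.05
tool_pos: [0.5583, -0.3363, 0.239]
tcp_rot: [1.982, 2.436, 0.0]
ft_force: [-0.0, 0.5, 0.8]
width: -0.0003
grip_force: 0.0
```

servo_tool:
  increments:
    - {"fingers": 1,"slide": [1,-5,0],"turn": 0}
    - {"fingers": 1,"slide": [2,-10,0],"turn": 0}
    - {"fingers": 1,"slide": [2.4,-12,0],"turn": 0}
    - {"fingers": 1,"slide": [2.8,-14,0],"turn": 0}
    - {"fingers": 1,"slide": [2.8,-14,0],"turn": 0}

```text
time_s: 17.47
tool_pos: [0.5609, -0.3509, 0.2381]
tcp_rot: [1.983, 2.435, -0.0]
ft_force: [0.3, -0.3, -0.6]
width: -0.0002
grip_force: 0.0
```

servo_tool:
  increments:
    - {"fingers": 1,"slide": [0.6,-3,0],"turn": 0}
    - {"fingers": 1,"slide": [1.2,-6,0],"turn": 0}
    - {"fingers": 1,"slide": [1.2,-6,0],"turn": 0}

```text
time_s: 17.72
tool_pos: [0.5621, -0.3567, 0.2375]
tcp_rot: [1.983, 2.436, -0.0]
ft_force: [0.2, 0.3, -0.3]
width: -0.0001
grip_force: 0.0
```

servo_tool:
  increments:
    - {"fingers": 1,"slide": [0.4,-2,0],"turn": 0}
    - {"fingers": 1,"slide": [0.8,-4,0],"turn": 0}
    - {"fingers": 1,"slide": [0.8,-4,0],"turn": 0}

```text
time_s: 17.97
tool_pos: [0.5626, -0.3583, 0.2374]
tcp_rot: [-1.979, -2.435, -0.003]
ft_force: [-3.1, 5.2, 2.2]
width: 0.0005
grip_force: 2.9
```

servo_tool:
  increments:
    - {"fingers": 1,"slide": [0.4,-2,0],"turn": 0}
    - {"fingers": 1,"slide": [0.8,-4,0],"turn": 0}
    - {"fingers": 1,"slide": [0.8,-4,0],"turn": 0}

```text
time_s: 18.22
tool_pos: [0.5629, -0.3586, 0.2373]
tcp_rot: [-1.974, -2.433, -0.007]
ft_force: [-7.7, 14.3, 7.1]
width: -0.0
grip_force: 8.1
```

servo_tool:
  increments:
    - {"fingers": 1,"slide": [-1,6,0],"turn": 0}
    - {"fingers": 1,"slide": [-3,15,5],"turn": 0}
    - {"fingers": 1,"slide": [-10,30,40],"turn": 0}
    - {"fingers": 0.5,"slide": [-40,60,75],"turn": 0}
    - {"fingers": 0.4,"slide": [-80,90,100],"turn": 0}
    - {"fingers": 0.4,"slide": [-120,110,100],"turn": 0}
    - {"fingers": 0.4,"slide": [-150,130,100],"turn": 0}
    - {"fingers": 0.4,"slide": [-150,130,100],"turn": 0}
    - {"fingers": 0.4,"slide": [-150,130,100],"turn": 0}

```text
time_s: 18.97
tool_pos: [0.4102, -0.2322, 0.3397]
tcp_rot: [1.982, 2.435, 0.002]
ft_force: [-0.3, -0.3, -0.0]
width: 0.0514
grip_force: 0.0
```

Run:
```python
from ptr import *
S=cam("scene");D=cam("side")
a=blobs(S,"orange",(470,200,510,280));b=blobs(D,"orange",(280,240,370,320));print(a,b)
o=[]
for d,(x0,y0,x1,y1) in ((S,(340,220,520,380)),(D,(230,240,410,400))): o.append(cv2.resize(d["frame"][y0:y1,x0:x1],(400,356),interpolation=2))
cv2.imwrite("pics/f2.png",np.hstack(o)[:,:,::-1])
```

```text
[(186, [479.87, 246.92]), (17, [470.35, 243.18]), (1, [470.0, 251.0])] [(209, [328.44, 290.55])]
```

View pics/f2.png

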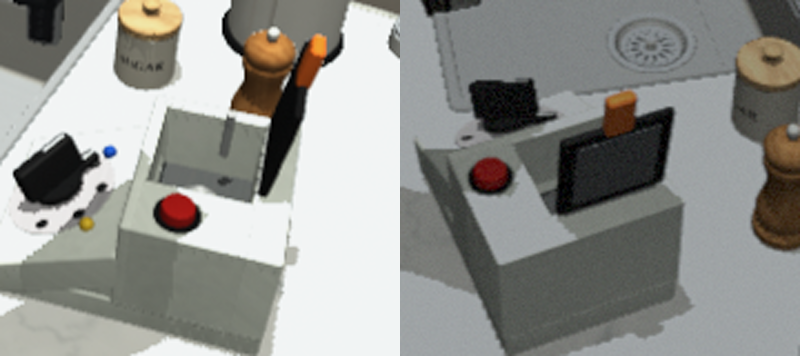

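The lid stands wide open, with its tab at scene (480, 247). The dial pointer is beside the blue bead, the gripper is clear, and the tin and mill are still standing.

```bash
python3 -c "
from station import env
print(env.hand_in())"
```

```text
the job is handed in; nothing more can be done
None
```

I handed the job in: the dial's pin is home in the hole by the blue bead, the button popped the lid, and the lid stands fully back against its stop; nothing is held, and I did not touch the tin, mill, box or can.

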